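# Twist the loose jar cap and set the jar aside

## Robot

A 6-joint arm with a two-finger parallel gripper is mounted at the origin on a cart in front of the work surface, level with it; the furniture and walls round the work are solid. World frame = base frame: x ahead of the robot, y to its left, z up, the work surface at z = 0. Lengths are in m, angles in rad, forces in N, time in s.
With the tool pointing down it reaches from about 0.35 to 0.85 m from the base axis. Payload 8.1 kg.
Tool frame: the origin (TCP) lies between the finger pads; the fingertips stand 25 mm ahead of it and the grasp point (between the pads) lies 6 mm ahead of it; z points along the fingers, y is the line along which they close (so a half turn about z gives the same grasp; the last joint's range is limited). The gripper opens to 85 mm and grips with 20 to 120 N. Pads are 22 mm wide; open, the fingers measure 114 mm over their backs; the gripper's body (76 mm by 85 mm) begins 54 mm behind the grasp point. The pads swing forward as they close: fully open they stand 13 mm farther back than shut.
Start: joints at [-1.37, 0.13, 1.488, -0, 1.523, -0.085], TCP at [0.169, -0.576, 0.256] pointing down, gripper open.
Joint ranges: [-2.96, 2.96], [-0.89, 2.26], [0.02, 2.5], [-1.34, 4.48], [0, 2.73], [-2.66, 2.66]. Speed limits (rad/s): [2.39, 2.39, 2.79, 3.14, 3.14, 3.14].

## Interface

Orientations are given as a rotation vector (axis times angle).
In Python, from plant import sense, read_camera, finish_job gives the robot as it stands. The module is installed in compiled form; this text tells all that it offers.
- The arm moves only by the shell command python3 -m pendant 'ROWS' [FORCE]. ROWS is JSON, a list of rows, each an object of numbers: "x", "y", "z": the shift along the tool's x, y, z in cm; "wx", "wy", "wz": the turn, a rotation vector about the tool's x, y, z in degrees; "claw": the gripper's target within -1 to 1 (fully open at 1, half-way at 0, shut at -1). A call has 1 to 5 rows; each row shifts and turns the commanded pose from where the row before left it, along the tool's axes as they then stand; what a row does not reach is not made up. A row lasts 1/8 s, in which the tool goes at most 62.5 mm and 10.7 degrees, less where a joint would pass 70% of its speed; a pose out of reach is approached as far as the arm can. A call is refused whole if a number of a shift passes 6.25 or a number of a turn 10.7, either way. A call with a gripper value outside its range is refused whole. The fingers move at their own pace and stop on an object; FORCE is the grip in N (left out, the last holds). Time passes only in rows, so rows that do not move let the fingers close. It gives the time, the measured TCP pose, the force, the opening and the grip force at its end, in the units of the state.
- sense(): the state, without advancing time (a new reading comes with each control period).
- read_camera(name): name is "scene" or "top"; returns a dict with "image" (400x640x3 uint8, red, green, blue), "z_map" (400x640 float32, m along the optical axis (not along the pixel's ray), 0 where there is no reading), "K" (3x3 intrinsics, pixels), "dist" ([k1, k2, p1, p2, k3] as OpenCV has them; the pictures are not rectified), "rvec" (rotation vector, rad) and "tvec" (3), from world to camera coordinates, as OpenCV has them. Camera axes: x right, y down, z forward; pixel columns grow to the right and rows downward; lengths in m; the calibration is good to about 2 mm. A picture is of the moment at which its call begins.
- finish_job(): hands the job in; it is judged then, once.
The state is a dict: "t": time; "qpos": joint angles; "joint_velocities": joint speeds; "joint_torque": joint torques, N m; "ee_pos": TCP position; "tcp_rot": TCP orientation; "force": force on the tool from outside, world axes, zero at the start; "moment": the same for the moment, N m; "grip_width": finger opening in m; "grip_force": force on a finger pad.
Only numpy, scipy, OpenCV 4.12 (cv2) and the standard library are available. Lean on these libraries where they do the work, as an engineer would, in place of code of your own. Each camera call takes 0.05 s, during which the arm holds its last target. There are 200 camera calls.

## Task

One of the three seasoning jars in the wooden rack was not closed properly: its cap stands high, with a band of neck showing under it. While that jar still stands in the rack, grip its cap lightly and twist it gently clockwise (seen from above) by about an eighth of a turn to confirm that it is loose, then move that jar to the low dark steel tray and set it down gently, upright, inside it. Leave the other two jars in the rack.

Things in the scene. Friction and masses are not known exactly. Their poses are not given: they have to be found in the camera images.
- jar_loose: jar with the loose cap: white plastic, 56 x 56 mm square, body 70 mm tall, about 0.2 kg. Ribbed black round cap, 44 mm across, 24 mm tall, spans 84 to 108 mm above the jar's underside; 14 mm of white neck shows below it. Stands in any of the rack's three pockets and lifts straight up out of it; can be carried by the cap, which stays on. Origin: centre of the jar's underside, 8 mm above the table in the rack; z up
- cap (a joint): angle of the loose cap on its jar in rad, growing clockwise seen from above; starts between 0 and 0.15, stops at -0.6 and 2.2; turns with slight friction (0.02 N m), stays where it is left and does not rise or sink
- tray: low open tray of dark steel, 220 x 200 mm, rim 24 mm tall, walls and floor 4 mm thick, fixed on the table. Origin: centre of its underside, x along the 220 mm side, z up
- jar_tight_a: same jar (56 mm square, body 70 mm tall), but its black cap is screwed fully down, 72 to 96 mm above the underside, and does not turn. Stands loose in the fixed wooden rack: 92 x 348 mm, 24 mm tall, three square pockets 120 mm apart in a row, 16 mm deep, 2 mm play each side, which keep the jars from turning. Origin: centre of the jar's underside, z up
- jar_tight_b: same jar (56 mm square, body 70 mm tall), but its black cap is screwed fully down, 72 to 96 mm above the underside, and does not turn. Stands loose in the fixed wooden rack: 92 x 348 mm, 24 mm tall, three square pockets 120 mm apart in a row, 16 mm deep, 2 mm play each side, which keep the jars from turning. Origin: centre of the jar's underside, z up
Mind the look-alikes: they are no part of the job. Leave any turquoise look-alike of the jar_loose alone.

How it is judged:
By the outcome, as a careful person would: the job done as asked, in the order asked, and still so for the second after the job is handed in, with the robot touching nothing.
It also fails if it takes over 48 s, if anything falls off the work surface, if the arm or the gripper's body presses on something with over 40 N, if the wrist force passes 120 N, or if a joint passes its speed limit or range.

## Working session

There is one attempt and no reset: what is moved stays moved. The work goes in short steps, Python scripts to look and compute and a shell command to move; the robot and the scene stay as the last step left them, time stands still between calls to the robot, and variables do not carry over. Pictures are saved under pics/ and viewed, at most 10 in all, crops included, and the job is handed in when it is done.

```bash
mkdir -p pics; python3 - <<'E'
from plant import sense, read_camera
import cv2,numpy as np
s=sense();print(s['t'],s['ee_pos'],s['tcp_rot'],s['force'],s['grip_width'])
for n in('scene','top'):
    c=read_camera(n);cv2.imwrite(f'pics/{n}0.png',c['image'][...,::-1]);np.savez(f'{n}0.npz',**c)
    R=cv2.Rodrigues(np.array(c['rvec']))[0];print(n,-R.T@np.array(c['tvec']).ravel(),R[2],c['dist'])
E
```

```text
0.0 [ 0.16905177 -0.57517562  0.25525781] [-3.10780059e+00 -4.47064009e-01  1.96544870e-04] [ 0.17735881 -0.13855369 -0.3717033 ] 0.0849795809309727
scene [0.19488335 0.67769092 0.7731912 ] [ 0.30858295 -0.65071289 -0.69379341] [-0.05682189  0.          0.          0.          0.        ]
top [0.37655988 0.01170575 1.24279853] [ 0.09178507  0.02123317 -0.99555244] [-0.01007705  0.          0.          0.          0.        ]
```

View pics/scene0.png

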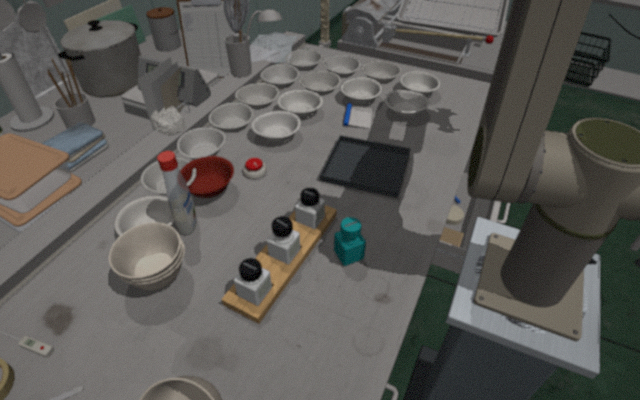

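View pics/top0.png

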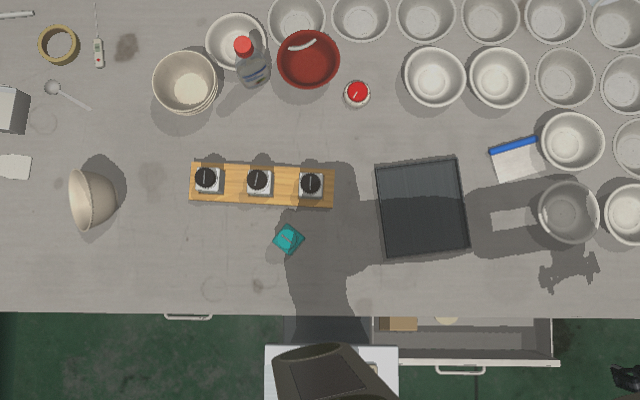

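The scene picture shows three white jars in the rack with black caps at (250,269), (282,227) and (310,196), a turquoise look-alike at (349,240) and the dark tray at (367,165). In the top picture the caps are at (207,179), (258,181) and (311,184), the look-alike is at (289,240) and the tray at (421,207). The candidates are the three white jars. I'll choose by cap height and the neck band, using a crop.

```bash
cat > h.py <<'E'
import cv2,numpy as np
def load(n): return dict(np.load(n))
def world(c,uv,h=None,z=None):
    "ray through uv onto the plane world z=h, or to depth z"
    R=cv2.Rodrigues(c['rvec'])[0];C=-R.T@c['tvec'].ravel()
    p=cv2.undistortPoints(np.array(uv,float).reshape(-1,1,2),c['K'],c['dist'])[:,0]
    d=np.c_[p,np.ones(len(p))]@R
    s=((h-C[2])/d[:,2])[:,None] if z is None else np.array(z,float).reshape(-1,1)
    return C+s*d
def blobs(m,lo,hi):
    return [k for k in cv2.findContours(m.astype(np.uint8),0,1)[0] if lo<cv2.contourArea(k)<hi]
E
python3 - <<'E'
from h import *
t=load('top0.npz');s=load('scene0.npz')
g=t['image'].max(2)
m=(g<50);m[:, :185]=0;m[:,340:]=0;m[:155]=0;m[215:]=0
from itertools import chain
for k in blobs(m,100,900):
    (u,v),r=cv2.minEnclosingCircle(k)
    mm=np.zeros(m.shape,np.uint8);cv2.drawContours(mm,[k],-1,1,-1);mm=cv2.erode(mm,np.ones((5,5)))>0
    vv,uu=np.nonzero(mm);z=t['z_map'][mm];P=world(t,np.c_[uu,vv],z=z)
    h=np.median(P[:,2]);print('cap',u,v,r,'top h',h,cv2.contourArea(k),'ctr',world(t,[[u,v]],h=h)[0].round(4), world(t,[[u,v]],h=0.104 if h<.11 else .116)[0].round(4))
hsv=cv2.cvtColor(t['image'],cv2.COLOR_RGB2HSV)
w=cv2.inRange(hsv,(8,90,90),(28,255,255));w[:150]=0;w[220:]=0;w[:,:180]=0;w[:,345:]=0
pts=np.concatenate(blobs(w>0,30,9e9));b=cv2.boxPoints(cv2.minAreaRect(pts));P=world(t,b,h=.024);print('rack',P[:,:2].round(4),np.linalg.norm(np.diff(P,axis=0),axis=1))
d=(t['image'].max(2)<75);d[:150]=0;d[265:]=0;d[:,:365]=0;d[:,475:]=0
d=cv2.morphologyEx(d.astype(np.uint8),cv2.MORPH_OPEN,np.ones((5,5)))
k=max(blobs(d,1000,9e9),key=cv2.contourArea);b=cv2.boxPoints(cv2.minAreaRect(k));P=world(t,b,h=.024);print('tray',b,P[:,:2].round(4),np.linalg.norm(np.diff(P,axis=0),axis=1),P.mean(0))
for uv in([289,235],[421,180]):
    v=uv[::-1];print(uv,world(t,[uv],z=t['z_map'][v[0],v[1]]))
a=cv2.resize(s['image'][180:310,220:370],None,fx=3,fy=3,interpolation=2);b=cv2.resize(t['image'][150:260,180:345],None,fx=2.7,fy=2.7,interpolation=2)
W=max(a.shape[1],b.shape[1]);a,b=[np.pad(i,((0,0),(0,W-i.shape[1]),(0,0))) for i in(a,b[:200])]
cv2.imwrite('pics/crop0.png',np.vstack([a,b])[...,::-1])
E
```

```text
rack [[ 4.960e-01  3.462e-01]
 [ 5.896e-01  3.438e-01]
 [ 5.713e-01 -4.800e-03]
 [ 4.785e-01 -1.000e-04]] [0.09369033 0.34915689 0.09291685]
tray [[378.07895 200.0155 ]
 [463.218   189.10025]
 [470.69534 247.42368]
 [385.5563  258.33893]] [[ 0.4973 -0.1095]
 [ 0.5248 -0.3123]
 [ 0.3863 -0.3274]
 [ 0.359  -0.1268]] [0.20463487 0.13931759 0.20248155] [ 0.44186427 -0.21898801  0.024     ]
[289, 235] [[0.40967156 0.09587029 0.11035273]]
[421, 180] [[ 0.5487908  -0.2156229   0.00468146]]
```

View pics/crop0.png

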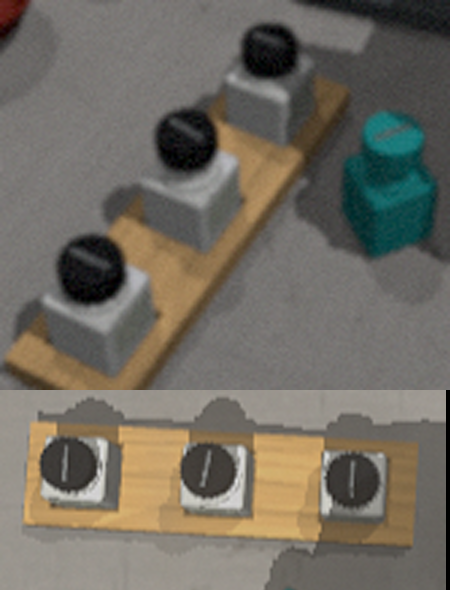

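The crop shows the middle jar with its cap standing clear of the body and a white neck band under it, scene (282,227) / top (258,181). The outer two caps sit on their bodies. Next I check this with cap heights and measure the tray properly.

```bash
python3 - <<'E'
from h import *
t=load('top0.npz')
vv,uu=np.mgrid[0:400,0:640];P=world(t,np.c_[uu.ravel(),vv.ravel()],z=t['z_map'].ravel()).reshape(400,640,3)
H=P[...,2]
for u,v in((207,179),(258,181),(311,184)):
    g=t['image'].max(2)<90;roi=np.zeros_like(g);roi[v-15:v+15,u-15:u+15]=1
    m=g&roi&(H>.09)
    k=max(blobs(m,50,2000),key=cv2.contourArea);(a,b),r=cv2.minEnclosingCircle(k)
    h=np.median(H[v-4:v+5,u-4:u+5]);e=cv2.fitEllipse(cv2.convexHull(k));hc=.116 if h>.11 else .104
    print((u,v),'h',h.round(4),'circ',round(a,1),round(b,1),round(r,1),'ell',np.round(e[0],1),'xy',world(t,[e[0],(a,b),(a+r,b)],h=hc)[:,:2].round(4).tolist())
m=(H>.012)&(H<.034);m[:,:360]=0;m[:,480:]=0;m[:140]=0;m[270:]=0
pts=np.argwhere(m)[:,::-1].astype(np.float32)
q=world(t,pts,h=.024)[:,:2].astype(np.float32);r=cv2.minAreaRect(q);print('tray rim',r,cv2.boxPoints(r).round(4).tolist())
g=t['image'].max(2)<90;g[:140]=0;g[275:]=0;g[:,:368]=0;g[:,480:]=0
g=cv2.morphologyEx(g.astype(np.uint8),cv2.MORPH_OPEN,np.ones((9,9)));k=max(blobs(g,1000,9e9),key=cv2.contourArea)
q=world(t,k[:,0],h=.024)[:,:2].astype(np.float32);print('tray col',cv2.minAreaRect(q))
E
```

```text
(207, 179) h 0.1044 circ 204.8 177.0 10.2 ell [204.7 177. ] xy [[0.5389, 0.2885], [0.5389, 0.2884], [0.5391, 0.2651]]
(258, 181) h 0.1163 circ 256.6 179.3 10.0 ell [256.6 179.3] xy [[0.5327, 0.1695], [0.5328, 0.1693], [0.5329, 0.147]]
(311, 184) h 0.1038 circ 309.8 183.2 10.2 ell [309.9 183.2] xy [[0.5262, 0.0509], [0.5263, 0.0512], [0.5265, 0.0283]]
tray rim ((0.48064640164375305, -0.21460357308387756), (0.21973370015621185, 0.20144563913345337), 7.761002540588379) [[0.3582000136375427, -0.12960000336170197], [0.3853999972343445, -0.32919999957084656], [0.6031000018119812, -0.2996000051498413], [0.5759000182151794, -0.10000000149011612]]
tray col ((0.4453875720500946, -0.21416372060775757), (0.15787574648857117, 0.2132529318332672), 7.691275596618652)
```

The middle jar's cap top is at 0.116 m, which is 8 + 108 mm. The others are at 0.104 m, so the middle jar at about (0.533, 0.170) is the loose one. The 120 mm spacing and rack size agree with what was given. The tray is 220 x 201 mm, centred at (0.481, -0.215). I'm moving over the jar now at z = 0.256.

```bash
python3 -m pendant '[{"x":2,"y":-2.2,"claw":1},{"x":3.7,"y":-4.1},{"x":3.7,"y":-4.1},{"x":3.7,"y":-4.1},{"x":3.7,"y":-4.1}]' 25; python3 -m pendant '[{"x":3.7,"y":-4.1},{"x":3.7,"y":-4.1},{"x":3.7,"y":-4.1},{"x":3.7,"y":-4.1},{"x":3.7,"y":-4.1}]'; python3 -m pendant '[{"x":3.7,"y":-4.1},{"x":3.7,"y":-4.1},{"x":3.7,"y":-4.1},{"x":3.7,"y":-4.1},{"x":2,"y":-2.2}]'
```

```text
invalid input
invalid input
invalid input
```

```bash
python3 -m pendant '[{"wz":-6},{"wz":-8},{"wz":-8},{"wz":-6},{"wz":-2}]'; python3 -m pendant '[{},{}]';cat > d.py <<'E'
import sys,numpy as np
from plant import sense
from scipy.spatial.transform import Rotation as R
s=sense();r=R.from_rotvec(s['tcp_rot']);M=r.as_matrix()
print(round(s['t'],2),np.round(s['ee_pos'],4),'yaw',np.degrees(np.arctan2(M[1,0],M[0,0])).round(2),'zaxis',M[:,2].round(4),'q6',s['qpos'][5].round(3),'F',np.round(s['force'],2),'Mz',np.round(s['moment'],3),'grip',round(float(s['grip_width']),4),s['grip_force'])
if len(sys.argv)>3: print('tool cm',(r.inv().apply(np.array(sys.argv[1:4],float)-s['ee_pos'])*100).round(2))
E
python3 d.py .533 .170 .113
```

```text
0.1 [ 0.1691 -0.5752  0.2553] yaw 16.37 zaxis [-3.0e-04  1.7e-03 -1.0e+00] q6 -0.085 F [0.27 0.41 0.93] Mz [ 0.014 -0.025  0.029] grip 0.0855 0.0
tool cm [ 55.92 -61.21  14.35]invalid input
invalid input
```

```bash
python3 -m pendant '[{"x":2,"y":-2.2,"z":0,"wx":0,"wy":0,"wz":0,"claw":1}]' 25; python3 -m pendant '[{"x":3.7,"y":-4.1,"z":0,"wx":0,"wy":0,"wz":0,"claw":1}]'; python3 d.py .533 .17 .113
```

```text
t: 0.22
ee_pos: [0.1814, -0.5492, 0.2554]
tcp_rot: [-3.109, -0.444, 0.001]
force: [1.2, 0.4, 0.6]
grip_width: 0.0856
grip_force: 0.0
t: 0.35
ee_pos: [0.2057, -0.4989, 0.2555]
tcp_rot: [-3.109, -0.444, 0.0]
force: [0.9, 0.3, -0.6]
grip_width: 0.0856
grip_force: 0.0
0.35 [ 0.2057 -0.4989  0.2555] yaw 16.25 zaxis [-4.e-04  9.e-04 -1.e+00] q6 0.012 F [ 0.86  0.29 -0.63] Mz [ 0.006 -0.021 -0.027] grip 0.0856 0.0
tool cm [ 50.14 -55.04  14.3 ]
```

```bash

python3 -m pendant '[{"x":3.7,"y":-4.1,"z":0,"wx":0,"wy":0,"wz":0,"claw":1},{"x":3.7,"y":-4.1,"z":0,"wx":0,"wy":0,"wz":0,"claw":1},{"x":3.7,"y":-4.1,"z":0,"wx":0,"wy":0,"wz":0,"claw":1},{"x":3.7,"y":-4.1,"z":0,"wx":0,"wy":0,"wz":0,"claw":1},{"x":3.7,"y":-4.1,"z":0,"wx":0,"wy":0,"wz":0,"claw":1}]' | grep ee_pos
python3 -m pendant '[{"x":3.7,"y":-4.1,"z":0,"wx":0,"wy":0,"wz":0,"claw":1},{"x":3.7,"y":-4.1,"z":0,"wx":0,"wy":0,"wz":0,"claw":1},{"x":3.7,"y":-4.1,"z":0,"wx":0,"wy":0,"wz":0,"claw":1},{"x":3.7,"y":-4.1,"z":0,"wx":0,"wy":0,"wz":0,"claw":1},{"x":3.7,"y":-4.1,"z":0,"wx":0,"wy":0,"wz":0,"claw":1}]' | grep ee_pos
python3 -m pendant '[{"x":3.7,"y":-4.1,"z":0,"wx":0,"wy":0,"wz":0,"claw":1},{"x":3.7,"y":-4.1,"z":0,"wx":0,"wy":0,"wz":0,"claw":1},{"x":3.7,"y":-4.1,"z":0,"wx":0,"wy":0,"wz":0,"claw":1},{"x":1.9,"y":-1.6,"z":0,"wx":0,"wy":0,"wz":0,"claw":1},{"x":0,"y":0,"z":0,"wx":0,"wy":0,"wz":0,"claw":1}]' | grep ee_pos
python3 -m pendant '[{"x":0,"y":0,"z":0,"wx":0,"wy":0,"wz":-7,"claw":1},{"x":0,"y":0,"z":0,"wx":0,"wy":0,"wz":-8,"claw":1},{"x":0,"y":0,"z":0,"wx":0,"wy":0,"wz":-8,"claw":1},{"x":0,"y":0,"z":0,"wx":0,"wy":0,"wz":-7,"claw":1},{"x":0,"y":0,"z":0,"wx":0,"wy":0,"wz":0,"claw":1}]' | grep ee_pos
python3 d.py .533 .170 .113
```

```text
ee_pos: [0.3261, -0.2485, 0.256]
ee_pos: [0.4458, 0.0004, 0.2561]
ee_pos: [0.531, 0.17, 0.2553]
ee_pos: [0.5306, 0.1675, 0.2561]
2.85 [0.5306 0.1675 0.2561] yaw 46.28 zaxis [-5.e-04 -3.e-04 -1.e+00] q6 0.977 F [ 0.5  -0.07  0.31] Mz [-0.003 -0.011  0.021] grip 0.0849 0.0
tool cm [ 0.35  0.   14.31]
```

```bash

python3 -m pendant '[{"x":0.3,"y":0,"z":3,"wx":0,"wy":0,"wz":0,"claw":1},{"x":0,"y":0,"z":3,"wx":0,"wy":0,"wz":0,"claw":1},{"x":0,"y":0,"z":3,"wx":0,"wy":0,"wz":0,"claw":1},{"x":0,"y":0,"z":1,"wx":0,"wy":0,"wz":0,"claw":1},{"x":0,"y":0,"z":0,"wx":0,"wy":0,"wz":0,"claw":1}]' | grep -E "ee_pos|force"
python3 d.py .533 .170 .113
python3 - <<'E'
from h import *
from plant import read_camera
c=read_camera('scene');cv2.imwrite('pics/s1.png',cv2.resize(c['image'][120:320,180:400],None,fx=3,fy=3,interpolation=2)[...,::-1])
E
```

```text
ee_pos: [0.5327, 0.1703, 0.1561]
force: [0.6, -0.6, 0.8]
grip_force: 0.0
3.48 [0.5327 0.1703 0.1561] yaw 46.28 zaxis [-1.1e-03 -3.0e-04 -1.0e+00] q6 0.981 F [ 0.6 -0.6  0.8] Mz [ 0.006  0.046 -0.025] grip 0.0857 0.0
tool cm [-0.    0.04  4.31]
```

View pics/s1.png

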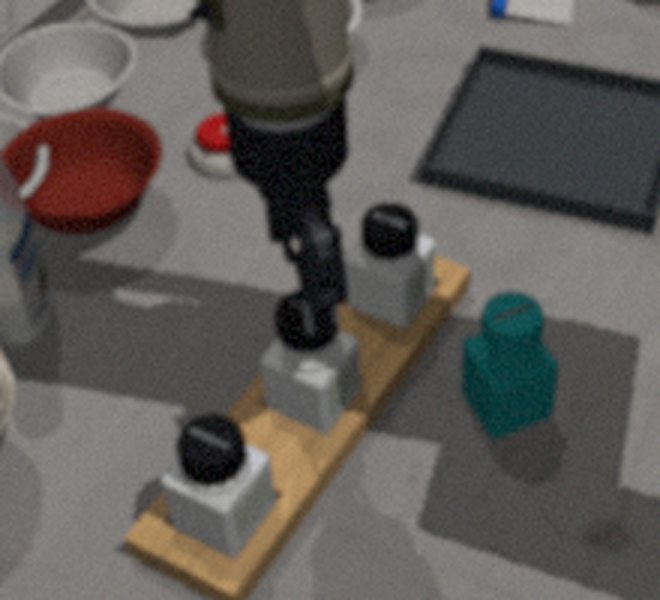

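The crop shows the open fingers straddling the middle jar's cap (crop (305,320)), with the neighbours clear. Now I lower and close lightly.

```bash

python3 -m pendant '[{"x":0,"y":0,"z":1.5,"wx":0,"wy":0,"wz":0,"claw":1},{"x":0,"y":0,"z":1.5,"wx":0,"wy":0,"wz":0,"claw":1},{"x":0,"y":0,"z":1.3,"wx":0,"wy":0,"wz":0,"claw":1},{"x":0,"y":0,"z":0,"wx":0,"wy":0,"wz":0,"claw":1},{"x":0,"y":0,"z":0,"wx":0,"wy":0,"wz":0,"claw":0.5}]' 20 | grep -E "ee_pos|force"
python3 d.py .533 .170 .113
python3 -m pendant '[{"x":0,"y":0,"z":0,"wx":0,"wy":0,"wz":0,"claw":0.2},{"x":0,"y":0,"z":0,"wx":0,"wy":0,"wz":0,"claw":-0.1},{"x":0,"y":0,"z":0,"wx":0,"wy":0,"wz":0,"claw":-0.3},{"x":0,"y":0,"z":0,"wx":0,"wy":0,"wz":0,"claw":-0.3},{"x":0,"y":0,"z":0,"wx":0,"wy":0,"wz":0,"claw":-0.3}]' 20 >/dev/null
python3 d.py
```

```text
ee_pos: [0.5332, 0.1708, 0.1134]
force: [0.4, 0.4, -0.2]
grip_force: 0.0
4.15 [0.5332 0.1708 0.1134] yaw 46.38 zaxis [-0.  0. -1.] q6 0.98 F [ 0.37  0.37 -0.17] Mz [-0.007  0.076  0.007] grip 0.07 0.0
tool cm [-0.07  0.04  0.04]
4.78 [0.5335 0.171  0.114 ] yaw 46.38 zaxis [ 1.e-03  4.e-04 -1.e+00] q6 0.98 F [-1.93  0.75  6.22] Mz [ 0.124  0.238 -0.01 ] grip 0.0434 22.06809103488922
```

The cap is held: 43.4 mm opening at 22 N. Now the clockwise twist of 45° (+z of the tool).

```bash

python3 -m pendant '[{"x":0,"y":0,"z":0,"wx":0,"wy":0,"wz":3,"claw":-0.3},{"x":0,"y":0,"z":0,"wx":0,"wy":0,"wz":4,"claw":-0.3},{"x":0,"y":0,"z":0,"wx":0,"wy":0,"wz":4,"claw":-0.3},{"x":0,"y":0,"z":0,"wx":0,"wy":0,"wz":4,"claw":-0.3},{"x":0,"y":0,"z":0,"wx":0,"wy":0,"wz":4,"claw":-0.3}]' 20 >/dev/null
python3 d.py
python3 -m pendant '[{"x":0,"y":0,"z":0,"wx":0,"wy":0,"wz":4,"claw":-0.3},{"x":0,"y":0,"z":0,"wx":0,"wy":0,"wz":4,"claw":-0.3},{"x":0,"y":0,"z":0,"wx":0,"wy":0,"wz":4,"claw":-0.3},{"x":0,"y":0,"z":0,"wx":0,"wy":0,"wz":4,"claw":-0.3},{"x":0,"y":0,"z":0,"wx":0,"wy":0,"wz":4,"claw":-0.3}]' 20 >/dev/null
python3 d.py
python3 -m pendant '[{"x":0,"y":0,"z":0,"wx":0,"wy":0,"wz":4,"claw":-0.3},{"x":0,"y":0,"z":0,"wx":0,"wy":0,"wz":3,"claw":-0.3},{"x":0,"y":0,"z":0,"wx":0,"wy":0,"wz":0,"claw":-0.3},{"x":0,"y":0,"z":0,"wx":0,"wy":0,"wz":0,"claw":-0.3}]' 20 >/dev/null
python3 d.py .533 .170 .113
```

```text
5.4 [0.5336 0.1707 0.114 ] yaw 27.24 zaxis [ 0.0012 -0.     -1.    ] q6 1.314 F [-0.62 -0.91  5.23] Mz [-0.204  0.062 -0.02 ] grip 0.0429 22.070406675338745
6.03 [0.5338 0.1702 0.114 ] yaw 7.24 zaxis [ 1.4e-03 -7.0e-04 -1.0e+00] q6 1.663 F [-0.45 -2.93  4.73] Mz [-0.513  0.017  0.047] grip 0.0434 22.063532173633575
6.53 [0.5338 0.1701 0.114 ] yaw 0.36 zaxis [ 0.0014 -0.001  -1.    ] q6 1.783 F [-0.25 -3.2   4.83] Mz [-0.561  0.018 -0.005] grip 0.0435 22.078507840633392
tool cm [-0.08  0.01  0.1 ]
```

```bash

python3 - <<'E'
from h import *
from plant import read_camera
c=read_camera('scene');t=read_camera('top');a=c['image'][195:275,240:340];b=t['image'][140:220,210:310]
f=lambda i:cv2.resize(i,None,fx=4,fy=4,interpolation=2)
cv2.imwrite('pics/s2.png',np.hstack([f(a),f(b)])[...,::-1])
E
```

```text
(no output)
```

View pics/s2.png

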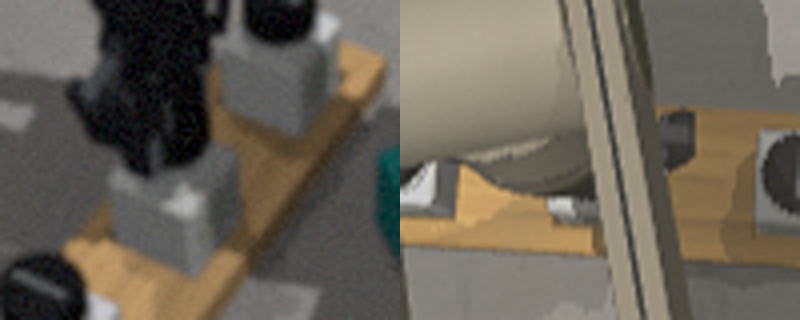

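The fingers hide the cap's slot in both views. I'll open, rise a little and check that the cap really turned.

```bash

python3 -m pendant '[{"x":0,"y":0,"z":0,"wx":0,"wy":0,"wz":0,"claw":0.2},{"x":0,"y":0,"z":0,"wx":0,"wy":0,"wz":0,"claw":0.7},{"x":0,"y":0,"z":0,"wx":0,"wy":0,"wz":0,"claw":1},{"x":0,"y":0,"z":0,"wx":0,"wy":0,"wz":0,"claw":1}]' 20 >/dev/null
python3 d.py
python3 -m pendant '[{"x":0,"y":0,"z":-1.5,"wx":0,"wy":0,"wz":0,"claw":1},{"x":0,"y":0,"z":-2.5,"wx":0,"wy":0,"wz":0,"claw":1},{"x":0,"y":0,"z":-2,"wx":0,"wy":0,"wz":0,"claw":1},{"x":0,"y":0,"z":0,"wx":0,"wy":0,"wz":0,"claw":1}]' >/dev/null
python3 d.py .533 .170 .113
python3 - <<'E'
from h import *
from plant import read_camera
c=read_camera('scene');cv2.imwrite('pics/s3.png',cv2.resize(c['image'][180:300,220:340],None,fx=5,fy=5,interpolation=2)[...,::-1])
E
```

```text
7.12 [0.533  0.1707 0.1131] yaw 0.38 zaxis [-2.e-04 -0.e+00 -1.e+00] q6 1.783 F [-0.14 -0.08  0.81] Mz [-0.022  0.044 -0.021] grip 0.0853 0.0
7.62 [0.5348 0.1711 0.1763] yaw 0.38 zaxis [ 0.0049  0.0011 -1.    ] q6 1.783 F [-0.36 -0.56  1.18] Mz [ 0.008 -0.008 -0.007] grip 0.0854 0.0
tool cm [-0.21  0.11  6.33]
```

View pics/s3.png

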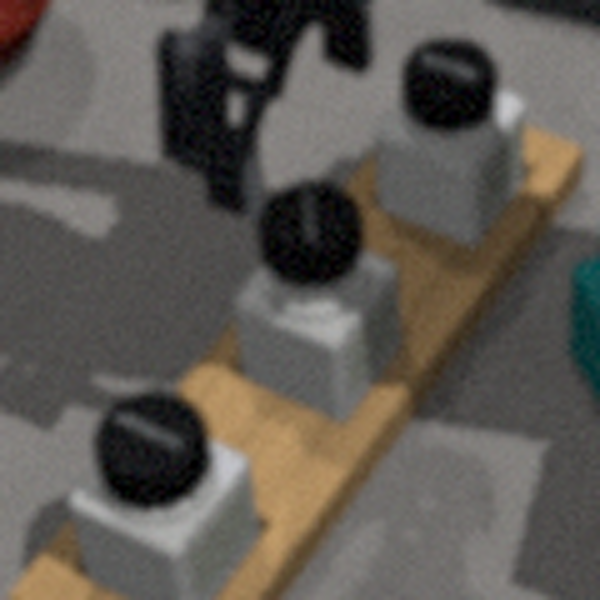

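The crop shows the middle cap's slot at (312,210) now running vertical in the picture, where it leaned like the neighbours' before. So the cap turned clockwise by roughly 45° and the jar still stands in its pocket. Next I regrip and lift.

```bash

python3 -m pendant '[{"x":0,"y":0,"z":2,"wx":0,"wy":0,"wz":0,"claw":1},{"x":0,"y":0,"z":2.5,"wx":0,"wy":0,"wz":0,"claw":1},{"x":0,"y":0,"z":1.5,"wx":0,"wy":0,"wz":0,"claw":1},{"x":0,"y":0,"z":0,"wx":0,"wy":0,"wz":0,"claw":0.5},{"x":0,"y":0,"z":0,"wx":0,"wy":0,"wz":0,"claw":0.1}]' 35 >/dev/null
python3 d.py .533 .170 .113
python3 -m pendant '[{"x":0,"y":0,"z":0,"wx":0,"wy":0,"wz":0,"claw":-0.1},{"x":0,"y":0,"z":0,"wx":0,"wy":0,"wz":0,"claw":-0.3},{"x":0,"y":0,"z":0,"wx":0,"wy":0,"wz":0,"claw":-0.3},{"x":0,"y":0,"z":0,"wx":0,"wy":0,"wz":0,"claw":-0.3}]' 35 >/dev/null
python3 d.py
python3 -m pendant '[{"x":0,"y":0,"z":-0.5,"wx":0,"wy":0,"wz":0,"claw":-0.3},{"x":0,"y":0,"z":-0.5,"wx":0,"wy":0,"wz":0,"claw":-0.3},{"x":0,"y":0,"z":-1,"wx":0,"wy":0,"wz":0,"claw":-0.3},{"x":0,"y":0,"z":-1,"wx":0,"wy":0,"wz":0,"claw":-0.3},{"x":0,"y":0,"z":-1,"wx":0,"wy":0,"wz":0,"claw":-0.3}]' 35 >/dev/null
python3 d.py
python3 -m pendant '[{"x":0,"y":0,"z":-2.5,"wx":0,"wy":0,"wz":0,"claw":-0.3},{"x":0,"y":0,"z":-2.5,"wx":0,"wy":0,"wz":0,"claw":-0.3},{"x":0,"y":0,"z":-3,"wx":0,"wy":0,"wz":0,"claw":-0.3},{"x":0,"y":0,"z":-2,"wx":0,"wy":0,"wz":0,"claw":-0.3},{"x":0,"y":0,"z":0,"wx":0,"wy":0,"wz":0,"claw":-0.3}]' 35 >/dev/null
python3 d.py .481 -.215 .111
```

```text
8.3 [0.5334 0.1708 0.1135] yaw 0.37 zaxis [ 2.e-04  1.e-04 -1.e+00] q6 1.783 F [0.16 0.83 0.3 ] Mz [ 0.035 -0.009  0.057] grip 0.0516 0.0
tool cm [-0.04  0.08  0.05]
8.8 [0.5339 0.1708 0.1142] yaw 0.37 zaxis [ 1.9e-03  2.0e-04 -1.0e+00] q6 1.783 F [ 0.87 -1.77  5.87] Mz [-0.174 -0.189  0.001] grip 0.043 36.416693329811096
9.43 [0.5333 0.1708 0.1543] yaw 0.38 zaxis [ 5.e-04  1.e-04 -1.e+00] q6 1.783 F [ 0.15  0.4  -3.59] Mz [ 0.022 -0.023  0.058] grip 0.043 36.0268235206604
10.05 [0.5342 0.171  0.2556] yaw 0.38 zaxis [ 3.9e-03  9.0e-04 -1.0e+00] q6 1.783 F [-0.07  0.28 -2.81] Mz [-0.031  0.014  0.038] grip 0.0431 36.23456418514252
tool cm [-5.63 38.58 14.4 ]
```

The jar is lifted (-2.8 N load). Now I carry it to above the tray centre.

```bash

python3 -m pendant '[{"x":-0.2,"y":1.5,"z":0,"wx":0,"wy":0,"wz":0,"claw":-0.3},{"x":-0.4,"y":2.5,"z":0,"wx":0,"wy":0,"wz":0,"claw":-0.3},{"x":-0.5,"y":3.5,"z":0,"wx":0,"wy":0,"wz":0,"claw":-0.3},{"x":-0.5,"y":3.5,"z":0,"wx":0,"wy":0,"wz":0,"claw":-0.3},{"x":-0.5,"y":3.5,"z":0,"wx":0,"wy":0,"wz":0,"claw":-0.3}]' 35 >/dev/null
python3 -m pendant '[{"x":-0.5,"y":3.5,"z":0,"wx":0,"wy":0,"wz":0,"claw":-0.3},{"x":-0.5,"y":3.5,"z":0,"wx":0,"wy":0,"wz":0,"claw":-0.3},{"x":-0.5,"y":3.5,"z":0,"wx":0,"wy":0,"wz":0,"claw":-0.3},{"x":-0.5,"y":3.5,"z":0,"wx":0,"wy":0,"wz":0,"claw":-0.3},{"x":-0.5,"y":3.5,"z":0,"wx":0,"wy":0,"wz":0,"claw":-0.3}]' 35 >/dev/null
python3 -m pendant '[{"x":-0.5,"y":3,"z":0,"wx":0,"wy":0,"wz":0,"claw":-0.3},{"x":-0.3,"y":2,"z":0,"wx":0,"wy":0,"wz":0,"claw":-0.3},{"x":-0.3,"y":1.5,"z":0,"wx":0,"wy":0,"wz":0,"claw":-0.3},{"x":0,"y":0,"z":0,"wx":0,"wy":0,"wz":0,"claw":-0.3},{"x":0,"y":0,"z":0,"wx":0,"wy":0,"wz":0,"claw":-0.3}]' 35 >/dev/null
python3 d.py .481 -.215 .110
python3 - <<'E'
from h import *
from plant import read_camera
c=read_camera('scene');cv2.imwrite('pics/s4.png',cv2.resize(c['image'][60:290,230:450],None,fx=2.5,fy=2.5,interpolation=2)[...,::-1])
E
```

```text
11.93 [ 0.4787 -0.214   0.2531] yaw 0.4 zaxis [-1.e-04  6.e-04 -1.e+00] q6 1.045 F [-0.49  0.88 -2.82] Mz [ 0.033 -0.04  -0.046] grip 0.0428 36.478126645088196
tool cm [ 0.23  0.11 14.31]
```

View pics/s4.png

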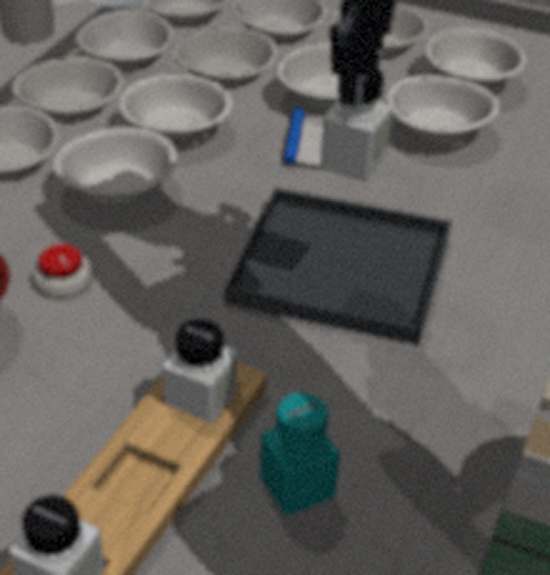

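The crop shows the jar hanging upright from the gripper at (357,130). Its pocket in the rack is empty and the other two jars are in place. Now I lower to about 15 mm above the floor, then go slowly.

```bash

python3 -m pendant '[{"x":0,"y":0,"z":2.5,"wx":0,"wy":0,"wz":0,"claw":-0.3},{"x":0,"y":0,"z":3.5,"wx":0,"wy":0,"wz":0,"claw":-0.3},{"x":0,"y":0,"z":3.5,"wx":0,"wy":0,"wz":0,"claw":-0.3},{"x":0,"y":0,"z":2.5,"wx":0,"wy":0,"wz":0,"claw":-0.3},{"x":0,"y":0,"z":1,"wx":0,"wy":0,"wz":0,"claw":-0.3}]' 35 >/dev/null
python3 -m pendant '[{"x":0,"y":0,"z":0.3,"wx":0,"wy":0,"wz":0,"claw":-0.3},{"x":0,"y":0,"z":0.2,"wx":0,"wy":0,"wz":0,"claw":-0.3},{"x":0,"y":0,"z":0,"wx":0,"wy":0,"wz":0,"claw":-0.3}]' 35 >/dev/null
python3 d.py .481 -.215 .110
```

```text
12.97 [ 0.4792 -0.215   0.1193] yaw 0.37 zaxis [ 1.4e-03 -8.0e-04 -1.0e+00] q6 1.045 F [ 1.05  0.03 -3.37] Mz [-0.027  0.014 -0.023] grip 0.0435 36.471261978149414
tool cm [0.18 0.   0.93]
```

```bash

python3 -m pendant '[{"x":0,"y":0,"z":0.2,"wx":0,"wy":0,"wz":0,"claw":-0.3},{"x":0,"y":0,"z":0.2,"wx":0,"wy":0,"wz":0,"claw":-0.3},{"x":0,"y":0,"z":0.15,"wx":0,"wy":0,"wz":0,"claw":-0.3},{"x":0,"y":0,"z":0.1,"wx":0,"wy":0,"wz":0,"claw":-0.3},{"x":0,"y":0,"z":0,"wx":0,"wy":0,"wz":0,"claw":-0.3}]' 35 >/dev/null
python3 d.py
python3 -m pendant '[{"x":0,"y":0,"z":0.1,"wx":0,"wy":0,"wz":0,"claw":-0.3},{"x":0,"y":0,"z":0,"wx":0,"wy":0,"wz":0,"claw":-0.3}]' 35 >/dev/null
python3 d.py
python3 -m pendant '[{"x":0,"y":0,"z":0.1,"wx":0,"wy":0,"wz":0,"claw":-0.3},{"x":0,"y":0,"z":0,"wx":0,"wy":0,"wz":0,"claw":-0.3}]' 35 >/dev/null
python3 d.py
```

```text
13.6 [ 0.4785 -0.2146  0.1116] yaw 0.37 zaxis [-3.e-04  1.e-04 -1.e+00] q6 1.045 F [-0.12  0.4  -3.48] Mz [-0.07  -0.021 -0.063] grip 0.0429 36.47111892700195
13.85 [ 0.4786 -0.2146  0.1107] yaw 0.37 zaxis [-1.e-04  1.e-04 -1.e+00] q6 1.045 F [ 0.92  0.86 -2.77] Mz [0.054 0.007 0.015] grip 0.0432 36.47109568119049
14.1 [ 0.4789 -0.2149  0.1103] yaw 0.38 zaxis [ 6.e-04 -5.e-04 -1.e+00] q6 1.045 F [-1.18 -0.4   1.34] Mz [-0.035  0.203 -0.006] grip 0.043 36.98815941810608
```

The force moved from -2.8 to +1.3 N, so the jar is on the tray floor. Now I release and go straight up.

```bash

python3 -m pendant '[{"x":0,"y":0,"z":0,"wx":0,"wy":0,"wz":0,"claw":0.1},{"x":0,"y":0,"z":0,"wx":0,"wy":0,"wz":0,"claw":0.4},{"x":0,"y":0,"z":0,"wx":0,"wy":0,"wz":0,"claw":0.8},{"x":0,"y":0,"z":0,"wx":0,"wy":0,"wz":0,"claw":1},{"x":0,"y":0,"z":0,"wx":0,"wy":0,"wz":0,"claw":1}]' 20 >/dev/null
python3 d.py
python3 -m pendant '[{"x":0,"y":0,"z":-1.5,"wx":0,"wy":0,"wz":0,"claw":1},{"x":0,"y":0,"z":-3,"wx":0,"wy":0,"wz":0,"claw":1},{"x":0,"y":0,"z":-4,"wx":0,"wy":0,"wz":0,"claw":1},{"x":0,"y":0,"z":-4,"wx":0,"wy":0,"wz":0,"claw":1},{"x":0,"y":0,"z":-2,"wx":0,"wy":0,"wz":0,"claw":1}]' >/dev/null
python3 d.py
python3 - <<'E'
from h import *
from plant import read_camera
c=read_camera('scene');cv2.imwrite('pics/s5.png',cv2.resize(c['image'][60:310,220:460],None,fx=2.3,fy=2.3,interpolation=2)[...,::-1])
E
```

```text
14.72 [ 0.4787 -0.2146  0.1098] yaw 0.38 zaxis [ 0.  0. -1.] q6 1.045 F [ 0.4  -0.26 -0.37] Mz [ 0.06  -0.004  0.001] grip 0.0854 0.0
15.35 [ 0.4796 -0.2152  0.2586] yaw 0.38 zaxis [ 0.0042 -0.0024 -1.    ] q6 1.045 F [-0.13  0.34 -0.41] Mz [0.045 0.016 0.031] grip 0.0852 0.0
```

View pics/s5.png

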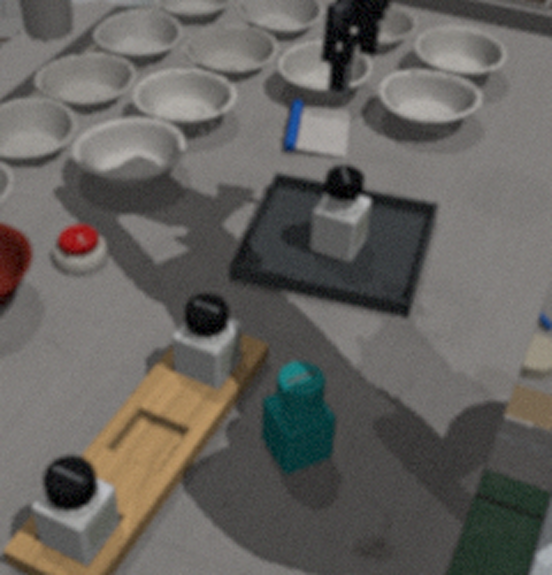

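The jar stands upright inside the tray at (342,220), both tight jars are in the rack, the look-alike is untouched and the gripper is clear. I'm handing in the job.

```bash
python3 -m pendant '[{"x":0,"y":0,"z":0,"wx":0,"wy":0,"wz":0,"claw":1},{"x":0,"y":0,"z":0,"wx":0,"wy":0,"wz":0,"claw":1}]' >/dev/null; python3 -c "
from plant import finish_job;print(finish_job())"
```

```text
the job is handed in; nothing more can be done
None
```

The job is handed in at about 16 s: the loose cap on the middle jar turned clockwise about 45° while still in the rack, and that jar now stands upright in the tray, with the other two jars left in the rack.

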